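# Hold back the belt tensioner of a sample carousel

### The job

The drive belt of the sample carousel is off and a new one is about to go on. Free the tensioner arm by turning its black clamp knob anticlockwise until it stops, then push the sprung arm back with the fingers against its red post, past the click of the yellow pawl, and keep it there: the click does not hold the arm, so finish while still holding it back, with no letting go. Leave the bottles, glassware and screwdriver around it where they are.

Things in the scene. Friction and masses are not known exactly. Their poses are not given: they have to be found in the camera images.
- drive_unit: fixed drive unit, yaw varies: grey plate from x -100 to 190 and y -280 to 170 mm of its own frame (z up), top 16 mm above the table; origin on the table. In its frame the knob's axis is at (-60, -100) mm, the arm's pivot at (0, -60). At (100, -190) a white disc, 160 mm across, carries bottles up to 138 mm above the table; white box and motor pulley at the far side are under 62 mm high
- clamp_knob (a joint): turn of the black clamp knob (rad), growing anticlockwise seen from above: 0 to 0.12 at the start (locked: the red tongue under the knob blocks the arm's tail), stop at 1.57 (free; the tongue is well clear from about 1.2 on). It stays where it is left; 0.06 N m turns it
- knob_grip (a point): on the knob's axis at the middle height of its bar grip, 68 mm above the table. The bar is 44 mm long, 14 mm wide, 30 mm tall (52 to 82 mm above the table) over a 44 mm disc; take it across its width from above. This point's x axis lies along the bar and turns with the knob (at knob 0 it is the drive unit's x); z is up
- tension_arm (a joint): swing of the steel arm about its upright pivot (rad): 0 at rest, growing clockwise from above (the post moves to the drive unit's +x), hard stop at 0.65. Its tooth meets the pawl at 0.33, the click is over at 0.47 and counts as passed from 0.49. At the post the spring pushes back with 4 N at rest, 8 N past the click, about 4 N more in the click; let go, the arm springs back to 0
- tension_pivot (a point): on the axis of the arm's upright pivot, at the height of point post_mid (90 mm above the table)
- post_mid (a point): on the axis of the upright red post, 90 mm above the table. The post is 18 mm across, 120 mm from the pivot axis (to the drive unit's +y of it at rest), and moves with the arm. Red from 60 to 118 mm above the table; under it a white idler roller, 32 mm across with a 36 mm rim on top, up to 60 mm above the table
- push_post: the red post with its idler roller in one piece, which spins stiffly about its own upright axis on the end of the arm; origin on the post's axis, 74 mm below point post_mid
- pawl (a joint): outward slide of the yellow sprung pawl (m): 0 at rest, up to 0.005 while the arm's tooth passes, back to 0 after the click
- amber_bottle: amber glass reagent bottle with black cap, 74 mm across, 150 mm tall; bystander, origin under its middle
- white_bottle: white plastic bottle with orange cap, 44 mm across, 85 mm tall; bystander, origin under its middle
- tall_bottle: white plastic bottle with orange cap, 48 mm across, 100 mm tall; bystander, origin under its middle
- mortar: white ceramic mortar bowl, 96 mm across, 50 mm tall; bystander, origin under its middle
- beaker: glass beaker, 68 mm across, 80 mm tall; bystander, origin under its middle
- glass_jar: clear glass jar with metal lid, 56 mm across, 75 mm tall; bystander, origin under its middle
- screwdriver: screwdriver with blue handle, 140 mm long, lying on the front of the drive unit's plate; bystander, origin under its middle

How it is judged:
By the outcome, as a careful person would: the job done as asked, in the order asked, and still so for the second after the job is handed in, while the arm keeps its last pose, push and grip.
It also fails if it takes over 48 s, if anything falls off the work surface, if the arm or the gripper's body presses on something with over 40 N, if the wrist force passes 120 N, or if a joint passes its speed limit or range.

### The arm

A 6-joint arm with a two-finger parallel gripper is mounted at the origin on the work surface. World frame = base frame: x ahead of the robot, y to its left, z up, the work surface at z = 0. Lengths are in m, angles in rad, forces in N, time in s.
With the tool pointing down it reaches from about 0.25 to 0.725 m from the base axis. Payload 4 kg.
Tool frame: the origin (TCP) lies between the finger pads; the fingertips stand 8 mm ahead of it and the grasp point (between the pads) lies 11 mm behind it; z points along the fingers, y is the direction in which the jaws open and shut (so a half turn about z gives the same grasp; the last joint's range is limited). The gripper opens to 85 mm and grips with 20 to 120 N. Pads are 22 mm wide; open, the fingers measure 114 mm over their backs; the gripper's body (76 mm by 85 mm) begins 54 mm behind the grasp point. The pads swing forward as they close: fully open they stand 13 mm farther back than shut.
Start: joints at [-1.165, 0.241, 0.005, 1.335, 0, 1.571], TCP at [0.197, -0.459, 0.239] pointing down, gripper open.
Joint ranges: [-2.72, 2.72], [-1.05, 1.87], [-1.09, 1.28], [-1.99, 2.15], [-1.42, 1.44], [-3.14, 3.14]. Speed limits (rad/s): [2.79, 2.79, 3.14, 3.14, 3.14, 3.14].

### API

Orientations are given as a unit quaternion [x, y, z, w].
In Python, from workcell import * gives the robot as it stands.
- The arm moves only by the tool send_rows, never from a script. Its argument "increments" is a list that holds one entry, the list of rows, each a list of 6 numbers: the shift along the tool's x, y, z in units of 50 mm (1.0 is 50 mm), then the turn, a rotation vector about the tool's x, y, z in units of 10 degrees (1.0 is 10 degrees). In form: [[[x, y, z, ax, ay, az], ...]]. A call has 1 to 8 rows; each row shifts and turns the commanded pose from where the row before left it, along the tool's axes as they then stand; what a row does not reach is not made up. A row lasts 1/8 s, in which the tool goes at most 62.5 mm and 10.7 degrees, less where a joint would pass 70% of its speed; a pose out of reach is approached as far as the arm can. A call with a number of a shift or a turn outside -1 to 1 is refused whole. A call with a gripper value outside its range is refused whole. "grip" is the closure, from 0 (fully open) to 1 (shut), set as the call begins (left out, the last holds). The fingers move at their own pace and stop on an object; the grip force is fixed at half the most. Time passes only in rows, so rows that do not move let the fingers close. It gives the time, the measured TCP pose, the force and the opening at its end, in the units of the state.
- get_obs(): the state, without advancing time (a new reading comes with each control period).
- camera(name): name is "side" or "top"; returns a dict with "color" (420x560x3 uint8, red, green, blue), "z_map" (420x560 float32, m along the optical axis (not along the pixel's ray), 0 where there is no reading), "intrinsics" (3x3 intrinsics, pixels), "pose" (4x4, takes a point from camera to world coordinates). Camera axes: x right, y down, z forward; pixel columns grow to the right and rows downward; lengths in m; the calibration is good to about 2 mm. A picture is of the moment at which its call begins.
- job_done(): hands the job in, once; it reports no verdict.
The state is a dict: "clock": time; "joint_pos": joint angles; "joint_vel": joint speeds; "tau": joint torques, N m; "eef_pos": TCP position; "tool_rot": TCP orientation; "ft_force": force on the tool from outside, world axes, zero at the start; "ft_torque": the same for the moment, N m; "grip_width": finger opening in m.
Only numpy, scipy, OpenCV 4.12 (cv2) and the standard library are available. Lean on these libraries where they do the work, as an engineer would, in place of code of your own. Each camera call takes 0.05 s, during which the arm holds its last target.

## Working session

There is one attempt and no reset: what is moved stays moved. The work goes in short steps, Python scripts to look and compute and a tool call to move; the robot and the scene stay as the last step left them, time stands still between calls to the robot, and variables do not carry over. Pictures are saved under pics/ and viewed, and the job is handed in when it is done.

Besides the shell and the picture viewer there is one more tool, called in YAML: its name, and indented under it one key for each argument. send_rows: Moves the arm, as the interface text tells. Its arguments: {"type":"object","properties":{"increments":{"type":"array"},"grip":{"type":"number"}},"required":["increments"]}

```bash
ls; mkdir -p pics; python3 - <<'E'
from workcell import *
import cv2,numpy as np
o=get_obs();print({k:np.round(v,3) for k,v in o.items()})
for n in("top","side"):
    c=camera(n);cv2.imwrite(f"pics/{n}0.png",cv2.resize(c["color"][:,:,::-1],(800,600)));np.savez(f"{n}0.npz",**c)
    print(n,c["intrinsics"],np.round(c["pose"],3))
E
```

```text
pics
{'clock': np.float64(0.0), 'joint_pos': array([-1.165,  0.241,  0.004,  1.335, -0.   ,  1.571]), 'joint_vel': array([-0.001, -0.   ,  0.   ,  0.   ,  0.001, -0.   ]), 'tau': array([-1.0000e-03, -3.7232e+01,  2.5241e+01,  1.7000e-02,  0.0000e+00,
        0.0000e+00]), 'eef_pos': array([ 0.197, -0.459,  0.238]), 'tool_rot': array([ 0.979,  0.202, -0.   , -0.001]), 'ft_force': array([-0.675,  0.077,  0.221]), 'ft_torque': array([-0.01 ,  0.007, -0.001]), 'grip_width': np.float64(0.085)}
top [[419.35749525   0.         278.73524938]
 [  0.         419.35749525 206.72709421]
 [  0.           0.           1.        ]] [[-0.025 -0.995  0.096  0.408]
 [-0.999  0.023 -0.028  0.046]
 [ 0.026 -0.097 -0.995  1.118]
 [ 0.     0.     0.     1.   ]]
side [[420.53668534   0.         273.82225418]
 [  0.         420.53668534 210.79148768]
 [  0.           0.           1.        ]] [[ 0.992 -0.099  0.074  0.448]
 [-0.122 -0.715  0.689 -0.476]
 [-0.015 -0.693 -0.721  0.633]
 [ 0.     0.     0.     1.   ]]
```

View pics/top0.png

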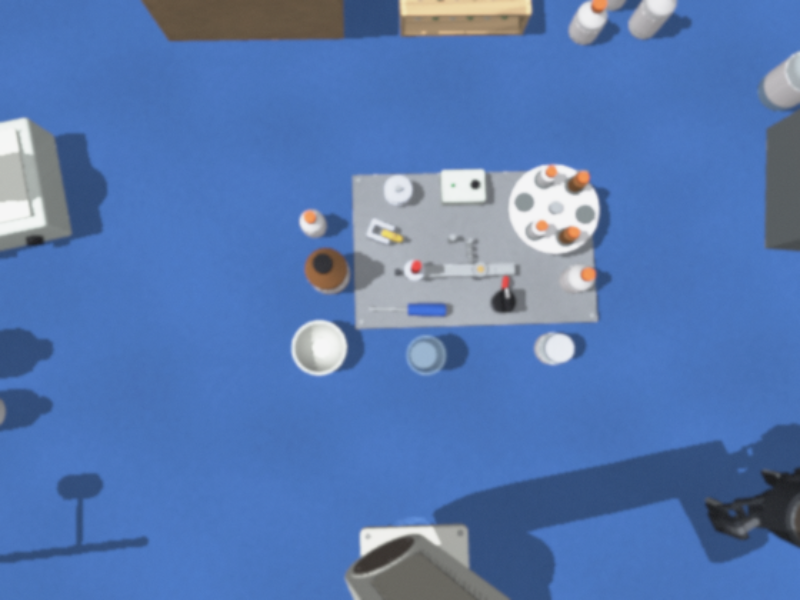

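View pics/side0.png

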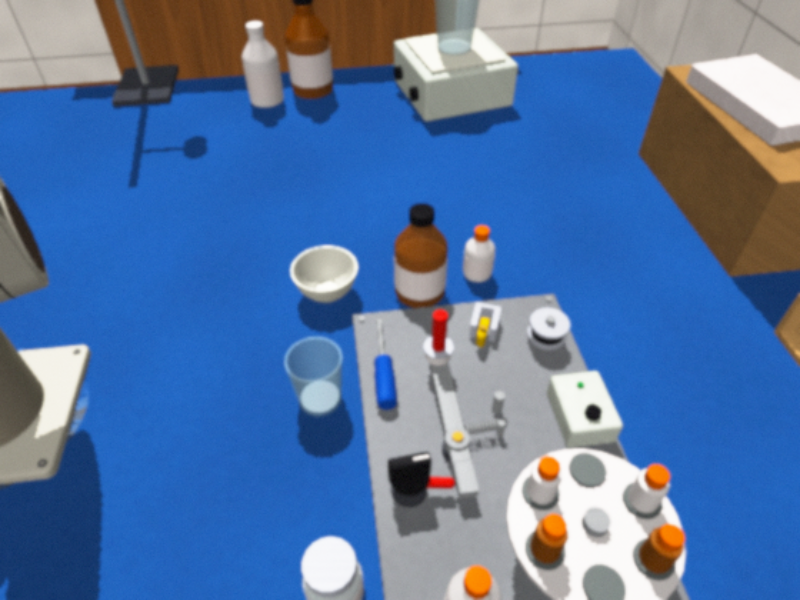

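The top view shows the plate from (353,175) to (598,325), about square to the world axes. The red post is near (415,268), the knob near (505,297) with the red tongue above it, and the pivot near (480,268). Next I measure these points.

```bash
cat > h.py <<'E'
import numpy as np,cv2
def ray(c,u,v,z):
    K=c["intrinsics"];P=c["pose"]
    d=P[:3,:3]@np.linalg.inv(K)@np.array([u,v,1.]);o=P[:3,3]
    return o+d*(z-o[2])/d[2]
def cloud(c):
    K=c["intrinsics"];P=c["pose"];z=c["z_map"]
    v,u=np.mgrid[0:z.shape[0],0:z.shape[1]]
    p=np.stack([(u-K[0,2])/K[0,0]*z,(v-K[1,2])/K[1,1]*z,z],-1)
    return p@P[:3,:3].T+P[:3,3]
E
python3 - <<'E'
from h import *
for n in("top","side"):
    c=dict(np.load(f"{n}0.npz"));X=cloud(c);col=c["color"];hsv=cv2.cvtColor(col,cv2.COLOR_RGB2HSV)
    H,S,V=[hsv[...,i].astype(int) for i in range(3)];z=X[...,2]
    red=((H<4)|(H>176))&(S>200)&(V>120)
    roi=(abs(X[...,0]-.45)<.2)&(abs(X[...,1])<.4)
    print(n)
    k,l,st,ce=cv2.connectedComponentsWithStats((red&roi).astype(np.uint8))
    for i in range(1,k):
        m=l==i
        if st[i,4]>8: print("red",st[i],ce[i].round(1),np.median(X[m],0).round(3),np.percentile(z[m],[5,95]).round(3))
    blk=(V<45)&roi&(z>.03)
    k,l,st,ce=cv2.connectedComponentsWithStats(blk.astype(np.uint8))
    for i in range(1,k):
        m=l==i
        if st[i,4]>20: print("blk",st[i],ce[i].round(1),np.median(X[m],0).round(3),np.percentile(z[m],[5,95]).round(3))
    # plate
    g=(S<60)&(abs(z-.016)<.006)&roi&(V>90)
    if n=="top":
        g=cv2.morphologyEx(((S<110)|(z>.03)).astype(np.uint8)*(roi&(z>.008)).astype(np.uint8),cv2.MORPH_OPEN,np.ones((3,3)))
        cs,_=cv2.findContours(((abs(z-.016)<.006)&(S<90)&roi).astype(np.uint8),cv2.RETR_EXTERNAL,cv2.CHAIN_APPROX_NONE)
        cc=max(cs,key=cv2.contourArea);pts=np.array([ray(c,*p[0],.016)[:2] for p in cc]).astype(np.float32)
        print("rect",cv2.minAreaRect(pts),"bbox",pts.min(0),pts.max(0))
for n,(x0,x1,y0,y1) in dict(top=(240,430,110,270),side=(190,390,190,400)).items():
    c=np.load(f"{n}0.npz")["color"][y0:y1,x0:x1,::-1];s=min(800/(x1-x0),600/(y1-y0))
    cv2.imwrite(f"pics/{n}0c.png",cv2.resize(c,None,fx=s,fy=s,interpolation=cv2.INTER_CUBIC));print(s)
E
```

```text
top
blk [350 205   4  12  23] [351.3 210.7] [ 0.495 -0.167  0.068] [0.058 0.079]
rect ((0.5543650388717651, -0.12776616215705872), (0.19295750558376312, 0.4487282633781433), 0.2232893407344818) bbox [ 0.45717332 -0.3524042 ] [0.6503548  0.09681533]
side
red [304 217   9  28 194] [307.2 229.6] [ 0.552 -0.021  0.105] [0.07 0.12]
red [300 335  18   6  98] [308.3 337.5] [ 0.527 -0.182  0.042] [0.039 0.044]
blk [288 144  15  15 185] [294.9 151.1] [0.555 0.131 0.15 ] [0.139 0.152]
blk [273 323  28  25 540] [286.3 333.8] [ 0.493 -0.181  0.06 ] [0.053 0.084]
3.75
2.857142857142857
```

View pics/top0c.png

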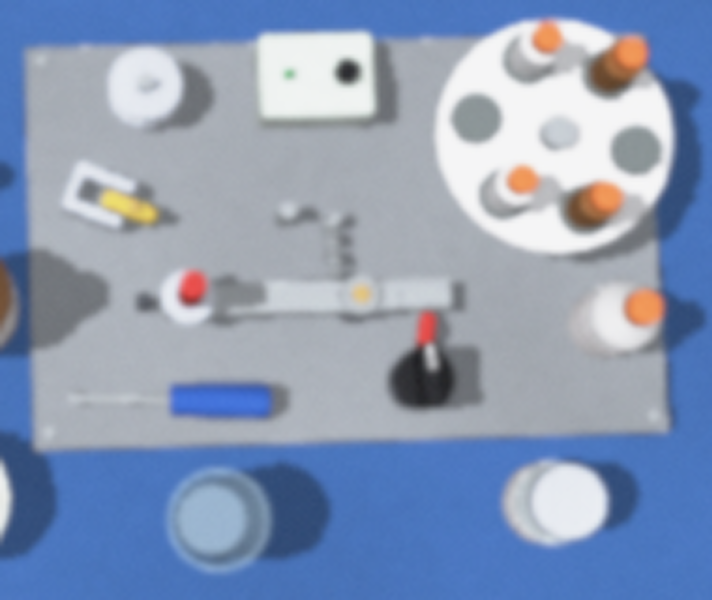

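View pics/side0c.png

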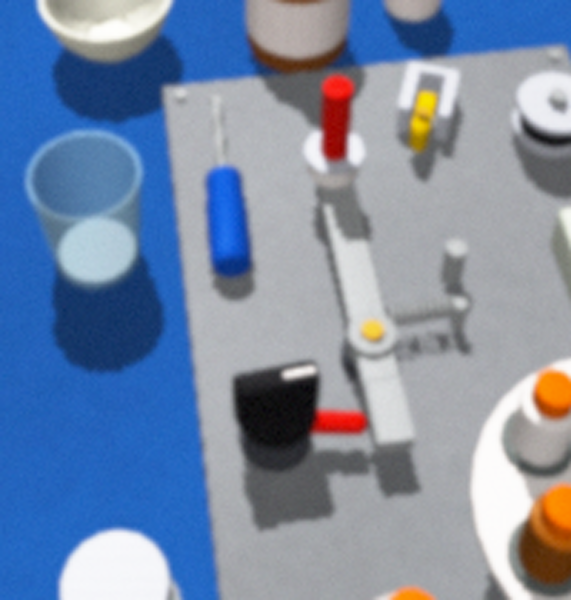

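```bash
python3 - <<'E'
from h import *
c=dict(np.load("top0.npz"));s=dict(np.load("side0.npz"))
f=lambda u,v,z:ray(c,240+u/3.75,110+v/3.75,z)[:2].round(4)
TL,BL,BR=[f(*p,.016) for p in((25,48),(35,450),(668,432))]
print(TL,BL,BR,np.linalg.norm(TL-BL),np.linalg.norm(BR-BL))
yaw=np.arctan2(*( (BL-BR)[[1,0]]))-np.pi/2; yaw2=np.arctan2(*((TL-BL)[[1,0]]))
print("yaw",yaw,yaw2)
R=lambda a:np.array([[np.cos(a),-np.sin(a)],[np.sin(a),np.cos(a)]])
for y in(yaw,(yaw+yaw2)/2):
    O=np.mean([TL-R(y)@[.19,.17],BL-R(y)@[-.1,.17],BR-R(y)@[-.1,-.28]],0)
    print("O",O,"knob",O+R(y)@[-.06,-.1],"pivot",O+R(y)@[0,-.06],"post",O+R(y)@[0,.06])
g=lambda u,v,z:ray(s,190+u/2.857,190+v/2.857,z)[:3].round(4)
print("post top side",g(338,84,.118),"pt base",g(336,155,.062),"top view",f(194,284,.118))
print("pivot side",g(373,330,.05),"top",f(362,294,.05))
print("knob bar top face corners side",[g(*p,.082) for p in((235,378),(317,364),(318,375),(240,388))])
print("white line",g(283,376,.082),g(315,370,.082), "top",f(430,347,.082),f(433,368,.082))
print("tongue",g(313,421,.042),g(368,422,.042),f(428,314,.042))
X=cloud(c)
for nm,(u,v) in dict(tall=(645,306),jar=(570,500)).items(): print(nm,f(u,v,.1 if nm=='tall' else .075))
# others
print("whitebottle",ray(c,311*.7,217*.7,.085),"amber",ray(c,323*.7,263*.7,.15),"disc",f(555,135,.03))
E
```

```text
[0.7437 0.0953] [0.4555 0.0935] [ 0.4573 -0.3539] 0.2882056210416445 0.4474036209062238
yaw 0.004023223710755808 0.0062455815252115895
O [ 0.55558044 -0.07501976] knob [ 0.49598324 -0.17526034] pivot [ 0.55582183 -0.13501928] post [ 0.55533904 -0.01502025]
O [ 0.55560264 -0.07501596] knob [ 0.49611687 -0.1753227 ] pivot [ 0.55591071 -0.13501516] post [ 0.55529458 -0.01501675]
post top side [ 0.5549 -0.0119  0.118 ] pt base [ 0.5548 -0.0193  0.062 ] top view [ 0.5553 -0.015 ]
pivot side [ 0.5552 -0.135   0.05  ] top [ 0.5558 -0.1346]
knob bar top face corners side [array([ 0.4746, -0.1718,  0.082 ]), array([ 0.5171, -0.1694,  0.082 ]), array([ 0.5165, -0.1756,  0.082 ]), array([ 0.4764, -0.1776,  0.082 ])]
white line [ 0.4989 -0.1738  0.082 ] [ 0.5155 -0.1726  0.082 ] top [ 0.5148 -0.1733] [ 0.5007 -0.1747]
tongue [ 0.5144 -0.18    0.042 ] [ 0.5431 -0.1843  0.042 ] [ 0.542  -0.1814]
tall [ 0.5369 -0.3129]
jar [ 0.411 -0.264]
whitebottle [0.64947397 0.16580175 0.085     ] amber [0.55770599 0.13965838 0.15      ] disc [ 0.6695 -0.2801]
```

Plate sides come out at 288 x 447 mm (given 290 x 450). The post and pivot agree across both views within 3 mm: knob (0.496,-0.175), bar yaw about 0.06 rad, pivot (0.5555,-0.135), post (0.555,-0.015). Now I turn the tool and move above the knob.

```bash
cat >> h.py <<'E'
from scipy.spatial.transform import Rotation as Ro
def go(o,xyz,yaw):
    R=Ro.from_quat(o["tool_rot"]); d=R.inv().apply(np.array(xyz)-o["eef_pos"])/.05
    T=Ro.from_euler('z',yaw)*Ro.from_euler('x',np.pi)
    r=(R.inv()*T).as_rotvec(degrees=True)/10
    print("pos",o["eef_pos"].round(4),"yaw",np.arctan2(*R.as_matrix()[[1,0],0]).round(3),"F",o["ft_force"].round(1),"T",o["ft_torque"].round(2),"w",round(float(o["grip_width"]),4),"t",o["clock"])
    print("  shift units (tool now)",d.round(2),"turn units",r.round(2))
E
echo
```

send_rows:
  increments:
    - [[0,0,0,0,0,1],[0,0,0,0,0,1],[0.5,-0.4,0,0,0,0],[0.5,-0.4,0,0,0,0],[0.5,-0.4,0,0,0,0],[0.5,-0.4,0,0,0,0],[0.5,-0.4,0,0,0,0],[0.5,-0.4,0,0,0,0]]
  grip: 0.4

```text
clock: 1.1
eef_pos: [0.3408, -0.3301, 0.2389]
tool_rot: [1.0, 0.028, -0.0, -0.0]
ft_force: [-0.3, 0.0, 1.0]
grip_width: 0.0514
```

```bash
python3 - <<'E'
from workcell import *
from h import *
o=get_obs();go(o,[.496,-.1753,.15],.058);print(o["joint_pos"].round(2))
E
```

```text
pos [ 0.3408 -0.3301  0.2389] yaw 0.057 F [-0.3  0.   1. ] T [ 0.   -0.02  0.01] w 0.0514 t 1.1
  shift units (tool now) [ 3.28 -2.91  1.78] turn units [-0.    0.   -0.01]
[-0.77  0.19 -0.06  1.32 -0.    2.32]
```

send_rows:
  increments:
    - [[0.5,-0.45,0,0,0,0],[0.5,-0.45,0,0,0,0],[0.5,-0.45,0,0,0,0],[0.5,-0.45,0.3,0,0,0],[0.5,-0.45,0.3,0,0,0],[0.5,-0.45,0.3,0,0,0],[0.28,-0.21,0.5,0,0,0],[0,0,0.4,0,0,0]]

```text
clock: 2.1
eef_pos: [0.4963, -0.1752, 0.1477]
tool_rot: [1.0, 0.03, -0.001, -0.0]
ft_force: [-0.3, 0.5, -0.4]
grip_width: 0.0512
```

```bash
python3 - <<'E'
from workcell import *
from h import *
o=get_obs();go(o,[.496,-.1753,.065],.058)
for n in("side","top"):
    c=camera(n);cv2.imwrite(f"pics/{n}1.png",cv2.resize(c["color"][:,:,::-1],(800,600)))
E
```

```text
pos [ 0.4963 -0.1752  0.1477] yaw 0.059 F [-0.3  0.5 -0.4] T [-0.01  0.    0.02] w 0.0512 t 2.1
  shift units (tool now) [-0.    0.    1.65] turn units [-0.    0.01  0.01]
```

View pics/side1.png

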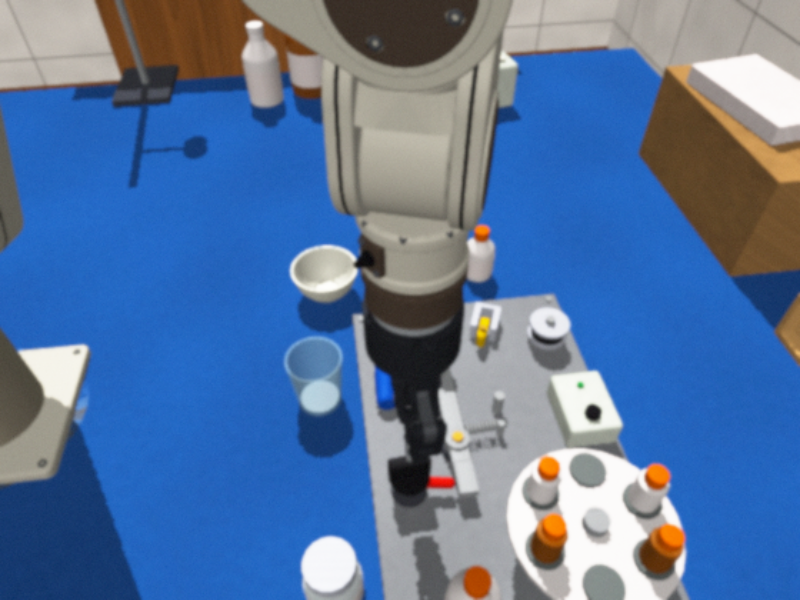

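The gripper stands right above the knob at about (410,470), clear of its neighbours. I'll go down to TCP z 0.065 and close.

send_rows:
  increments:
    - [[0,0,0.5,0,0,0],[0,0,0.5,0,0,0],[0,0,0.4,0,0,0],[0,0,0.25,0,0,0]]

```text
clock: 2.7
eef_pos: [0.4955, -0.1768, 0.0665]
tool_rot: [1.0, 0.028, -0.0, -0.0]
ft_force: [0.2, 0.2, -0.0]
grip_width: 0.0514
```

send_rows:
  increments:
    - [[0,0,0,0,0,0],[0,0,0,0,0,0],[0,0,0,0,0,0],[0,0,0,0,0,0],[0,0,0,0,0,0]]
  grip: 1

```text
clock: 3.32
eef_pos: [0.4961, -0.1729, 0.0679]
tool_rot: [1.0, 0.03, 0.001, -0.004]
ft_force: [-0.3, 10.7, 3.5]
grip_width: 0.0129
```

```bash
python3 - <<'E'
from workcell import *
from h import *
o=get_obs();go(o,[.496,-.1753,.065],1.59)
E
```

```text
pos [ 0.4961 -0.1729  0.0679] yaw 0.059 F [-0.3 10.7  3.5] T [ 2.09  0.18 -0.05] w 0.0129 t 3.325
  shift units (tool now) [-0.01  0.05  0.06] turn units [-0.03 -0.04 -8.77]
```

Gripped (12.9 mm) with about 11 N sideways, so the axis lies a little further in +y. I'll relieve that first, then turn.

send_rows:
  increments:
    - [[0,-0.08,0,0,0,0],[0,0,0,0,0,0]]

```text
clock: 3.58
eef_pos: [0.4961, -0.1724, 0.0679]
tool_rot: [1.0, 0.029, 0.001, 0.0]
ft_force: [-0.4, 1.1, 3.7]
grip_width: 0.0127
```

send_rows:
  increments:
    - [[0,0,0,0,0,-0.7],[0,0,0,0,0,-0.7],[0,0,0,0,0,-0.7],[0,0,0,0,0,-0.7],[0,0,0,0,0,-0.7]]

```text
clock: 4.2
eef_pos: [0.496, -0.172, 0.0679]
tool_rot: [0.944, 0.329, 0.001, -0.0]
ft_force: [-1.2, 4.5, 6.1]
grip_width: 0.0127
```

```bash
python3 - <<'E'
from workcell import *
from h import *
o=get_obs();go(o,[.496,-.1729,.065],1.59)
E
```

```text
pos [ 0.496  -0.172   0.0679] yaw 0.672 F [-1.2  4.5  6.1] T [ 0.74  0.39 -0.07] w 0.0127 t 4.2
  shift units (tool now) [-0.01  0.01  0.06] turn units [ 0.   -0.01 -5.26]
```

send_rows:
  increments:
    - [[0,0,0,0,0,-0.7],[0,0,0,0,0,-0.7],[0,0,0,0,0,-0.7],[0,0,0,0,0,-0.7],[0,0,0,0,0,-0.7],[0,0,0,0,0,-0.7],[0,0,0,0,0,-0.7]]

```text
clock: 5.08
eef_pos: [0.4955, -0.1717, 0.0679]
tool_rot: [0.722, 0.691, 0.001, -0.001]
ft_force: [-3.3, 4.3, 6.5]
grip_width: 0.0126
```

```bash
python3 - <<'E'
from workcell import *
from h import *
o=get_obs();go(o,[.496,-.1729,.065],1.59)
E
```

```text
pos [ 0.4955 -0.1717  0.0679] yaw 1.527 F [-3.3  4.3  6.5] T [ 0.96  0.58 -0.06] w 0.0126 t 5.075
  shift units (tool now) [-0.02  0.01  0.06] turn units [ 0.   -0.01 -0.36]
```

send_rows:
  increments:
    - [[0,0,0,0,0,-0.3],[0,0,0,0,0,0]]

```text
clock: 5.32
eef_pos: [0.4954, -0.1717, 0.0679]
tool_rot: [0.705, 0.709, 0.001, -0.001]
ft_force: [-3.2, 4.8, 6.1]
grip_width: 0.0127
```

```bash
python3 - <<'E'
from workcell import *
from h import *
o=get_obs();go(o,[.496,-.1729,.065],1.59)
E
```

```text
pos [ 0.4954 -0.1717  0.0679] yaw 1.576 F [-3.2  4.8  6.1] T [0.89 0.59 0.03] w 0.0127 t 5.325
  shift units (tool now) [-0.02  0.01  0.06] turn units [ 0.   -0.01 -0.08]
```

send_rows:
  increments:
    - [[0,0,0,0,0,-0.3],[0,0,0,0,0,0]]

```text
clock: 5.58
eef_pos: [0.4954, -0.1717, 0.0679]
tool_rot: [0.688, 0.725, 0.001, -0.001]
ft_force: [-2.5, 5.7, 7.0]
grip_width: 0.0131
```

```bash
python3 - <<'E'
from workcell import *
from h import *
o=get_obs();go(o,[.496,-.1729,.065],1.59)
E
```

```text
pos [ 0.4954 -0.1717  0.0679] yaw 1.624 F [-2.5  5.7  7. ] T [ 1.11  0.57 -1.52] w 0.0131 t 5.575
  shift units (tool now) [-0.03  0.01  0.06] turn units [ 0.   -0.02  0.19]
```

The moment jumped to -1.5 N m between yaw 1.58 and 1.62, so the knob is at its stop. Release, rise and look.

send_rows:
  increments:
    - [[0,0,0,0,0,0],[0,0,0,0,0,0],[0,0,0,0,0,0],[0,0,-0.5,0,0,0],[0,0,-0.8,0,0,0],[0,0,-0.8,0,0,0]]
  grip: 0.4

```text
clock: 6.32
eef_pos: [0.4954, -0.1726, 0.1725]
tool_rot: [0.687, 0.727, -0.0, -0.0]
ft_force: [0.6, -0.1, -1.3]
grip_width: 0.0508
```

send_rows:
  increments:
    - [[0,0.8,0,0,0,0],[0,0.8,0,0,0,0]]
  grip: 1

```text
clock: 6.58
eef_pos: [0.5769, -0.1684, 0.1731]
tool_rot: [0.687, 0.727, 0.0, 0.001]
ft_force: [0.9, -0.4, -1.0]
grip_width: 0.0154
```

```bash
python3 - <<'E'
from workcell import *
from h import *
o=get_obs();go(o,[.515,-.015,.16],1.57)
for n in("side","top"):
    c=camera(n);cv2.imwrite(f"pics/{n}2.png",cv2.resize(c["color"][:,:,::-1],(800,600)))
E
```

```text
pos [ 0.5769 -0.1684  0.1731] yaw 1.627 F [ 0.9 -0.4 -1. ] T [-0.03 -0.03 -0.06] w 0.0154 t 6.575
  shift units (tool now) [ 3.13 -1.06  0.26] turn units [0.01 0.01 0.33]
```

View pics/side2.png

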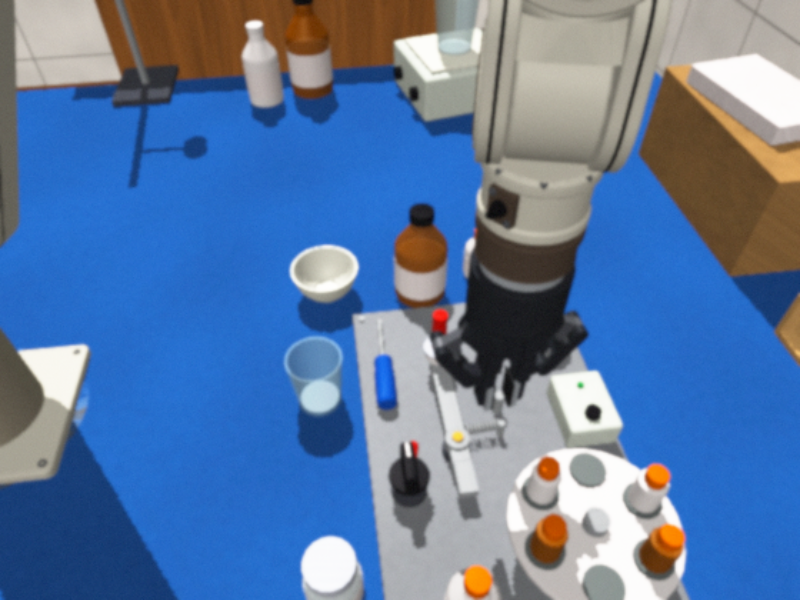

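View pics/top2.png

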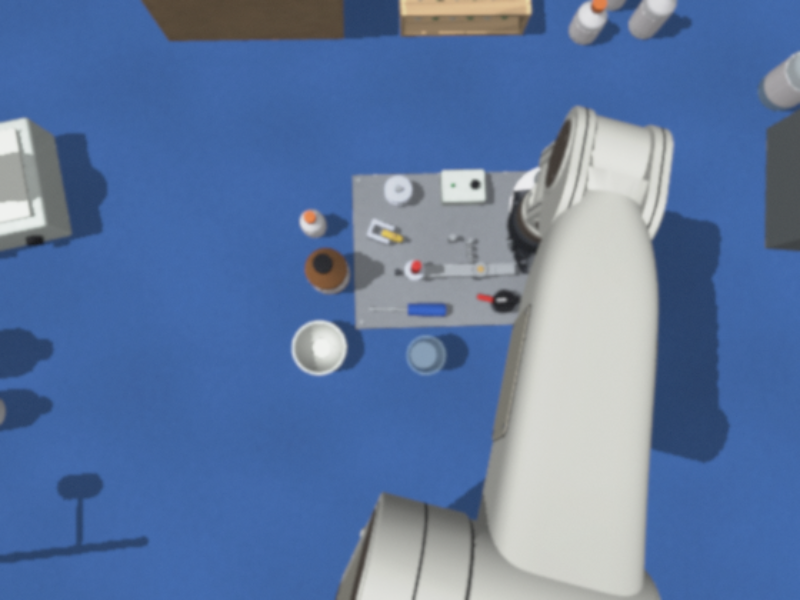

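The knob now has its bar across and the red tongue pointing to +y at (482,297) in the top view, clear of the tail. I check the bar's angle in numbers.

```bash
python3 - <<'E'
from workcell import *
from h import *
for n,(x0,x1,y0,y1) in dict(side=(255,345,290,370),top=(320,380,180,230)).items():
    c=camera(n);np.savez(n+"3.npz",**c);im=c["color"][y0:y1,x0:x1,::-1]
    s=min(800//(x1-x0),600//(y1-y0));print(s);cv2.imwrite(f"pics/{n}3c.png",cv2.resize(im,None,fx=s,fy=s,interpolation=cv2.INTER_CUBIC))
E
```

```text
7
12
```

View pics/side3c.png

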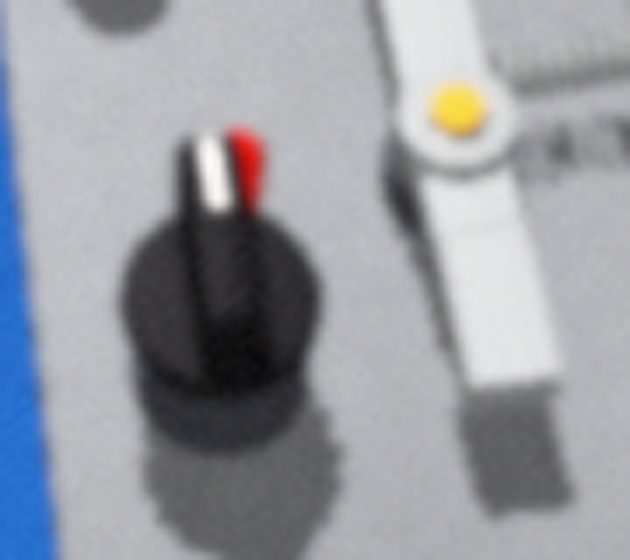

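View pics/top3c.png

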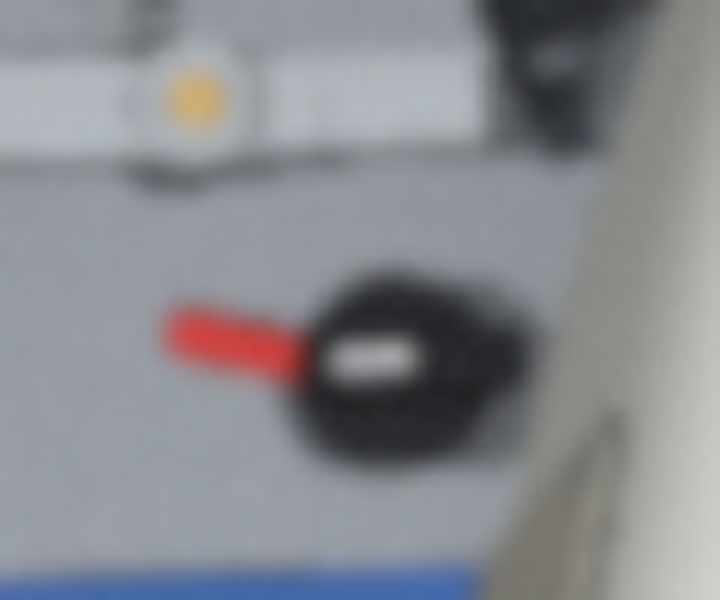

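```bash
python3 - <<'E'
from h import *
s=dict(np.load("side3.npz"));c=dict(np.load("top3.npz"))
a=ray(s,255+208/7,290+140/7,.082);b=ray(s,255+220/7,290+208/7,.082);print(a,b,np.arctan2(*(a-b)[[1,0]]))
a=ray(c,320+330/12,180+360/12,.082);b=ray(c,320+418/12,180+356/12,.082);print(a,b,np.arctan2(*(a-b)[[1,0]]))
a=ray(c,320+170/12,180+328/12,.042);b=ray(c,320+300/12,180+360/12,.042);print(a,b,np.arctan2(*(a-b)[[1,0]]))
E
```

```text
[ 0.49531243 -0.15419322  0.082     ] [ 0.49554269 -0.17032484  0.082     ] 1.5850695779878379
[ 0.49651899 -0.15454509  0.082     ] [ 0.49692866 -0.17294758  0.082     ] 1.5930543634837444
[ 0.5076547  -0.12790865  0.042     ] [ 0.50007924 -0.15578246  0.042     ] 1.3054289692419987
```

Two views put the bar at 1.585 and 1.593 rad in world axes. Less the unit's yaw of 0.004, that is the stop at 1.57. Next I turn the tool to yaw π so the flat sides of the shut fingers do the pushing, moving to behind the post.

send_rows:
  increments:
    - [[0.6,-0.3,0,0,0,0],[0.6,-0.3,0,0,0,0],[0.6,-0.3,0,0,0,0],[0.6,-0.2,0,0,0,0],[0.6,0,0,0,0,0],[0,0,0,0,0,-0.9],[0,0,0,0,0,-0.9],[0,0,0,0,0,-0.9]]
  grip: 1

```text
clock: 7.78
eef_pos: [0.5107, -0.0216, 0.1719]
tool_rot: [0.496, 0.868, -0.0, -0.0]
ft_force: [0.1, -0.1, -0.5]
grip_width: -0.0001
```

send_rows:
  increments:
    - [[0,0,0,0,0,-0.9],[0,0,0,0,0,-0.9],[0,0,0,0,0,-0.9],[0,0,0,0,0,-0.9],[0,0,0,0,0,-0.9],[0,0,0,0,0,-0.6],[0,0,0,0,0,0]]

```text
clock: 8.65
eef_pos: [0.5109, -0.0217, 0.1719]
tool_rot: [0.077, 0.997, -0.0, -0.0]
ft_force: [-0.5, -0.5, -0.7]
grip_width: 0.0001
```

```bash
python3 - <<'E'
from workcell import *
from h import *
o=get_obs();go(o,[.51,-.015,.085],3.14);print(o["joint_pos"].round(2))
E
```

```text
pos [ 0.5109 -0.0217  0.1719] yaw 2.987 F [-0.5 -0.5 -0.7] T [ 0.01 -0.   -0.07] w 0.0001 t 8.65
  shift units (tool now) [0.04 0.13 1.74] turn units [-0.   -0.   -0.88]
[-0.04  0.3  -0.09  1.18 -0.    0.11]
```

send_rows:
  increments:
    - [[0,0,0,0,0,-0.8],[0,0.13,0,0,0,0],[0,0,0.6,0,0,0],[0,0,0.6,0,0,0],[0,0,0.54,0,0,0],[0,0,0,0,0,0]]

```text
clock: 9.4
eef_pos: [0.5098, -0.0145, 0.0829]
tool_rot: [0.008, 1.0, 0.0, -0.003]
ft_force: [0.3, -0.2, 0.6]
grip_width: 0.0005
```

```bash
python3 - <<'E'
from workcell import *
from h import *
o=get_obs()
piv=np.array([.5556,-.135])
for t in(-.1,0,.1,.2,.3,.4,.5,.57):
    e=np.array([np.sin(t),np.cos(t)]);n=np.array([np.cos(t),-np.sin(t)])
    p=piv+.12*e-.020*n;print(t,p.round(4),end=' ');go(o,[*p,.085],np.pi-t)
for n in("side","top"):
    c=camera(n);cv2.imwrite(f"pics/{n}4.png",cv2.resize(c["color"][:,:,::-1],(800,600)))
E
```

```text
-0.1 [ 0.5237 -0.0176] pos [ 0.5098 -0.0145  0.0829] yaw 3.126 F [ 0.3 -0.2  0.6] T [-0.03  0.03 -0.  ] w 0.0005 t 9.4
  shift units (tool now) [-0.28 -0.06 -0.04] turn units [ 0.   -0.03 -0.66]
0 [ 0.5356 -0.015 ] pos [ 0.5098 -0.0145  0.0829] yaw 3.126 F [ 0.3 -0.2  0.6] T [-0.03  0.03 -0.  ] w 0.0005 t 9.4
  shift units (tool now) [-0.52 -0.   -0.05] turn units [ 0.   -0.03 -0.09]
0.1 [ 0.5477 -0.0136] pos [ 0.5098 -0.0145  0.0829] yaw 3.126 F [ 0.3 -0.2  0.6] T [-0.03  0.03 -0.  ] w 0.0005 t 9.4
  shift units (tool now) [-0.76  0.03 -0.05] turn units [-0.   -0.03  0.48]
0.2 [ 0.5598 -0.0134] pos [ 0.5098 -0.0145  0.0829] yaw 3.126 F [ 0.3 -0.2  0.6] T [-0.03  0.03 -0.  ] w 0.0005 t 9.4
  shift units (tool now) [-1.    0.04 -0.05] turn units [-0.   -0.03  1.06]
0.3 [ 0.572  -0.0144] pos [ 0.5098 -0.0145  0.0829] yaw 3.126 F [ 0.3 -0.2  0.6] T [-0.03  0.03 -0.  ] w 0.0005 t 9.4
  shift units (tool now) [-1.24  0.02 -0.05] turn units [-0.   -0.03  1.63]
0.4 [ 0.5839 -0.0167] pos [ 0.5098 -0.0145  0.0829] yaw 3.126 F [ 0.3 -0.2  0.6] T [-0.03  0.03 -0.  ] w 0.0005 t 9.4
  shift units (tool now) [-1.48 -0.02 -0.05] turn units [-0.01 -0.03  2.2 ]
0.5 [ 0.5956 -0.0201] pos [ 0.5098 -0.0145  0.0829] yaw 3.126 F [ 0.3 -0.2  0.6] T [-0.03  0.03 -0.  ] w 0.0005 t 9.4
  shift units (tool now) [-1.72 -0.09 -0.05] turn units [-0.01 -0.03  2.78]
0.57 [ 0.6035 -0.0232] pos [ 0.5098 -0.0145  0.0829] yaw 3.126 F [ 0.3 -0.2  0.6] T [-0.03  0.03 -0.  ] w 0.0005 t 9.4
  shift units (tool now) [-1.88 -0.14 -0.05] turn units [-0.01 -0.03  3.18]
```

View pics/side4.png

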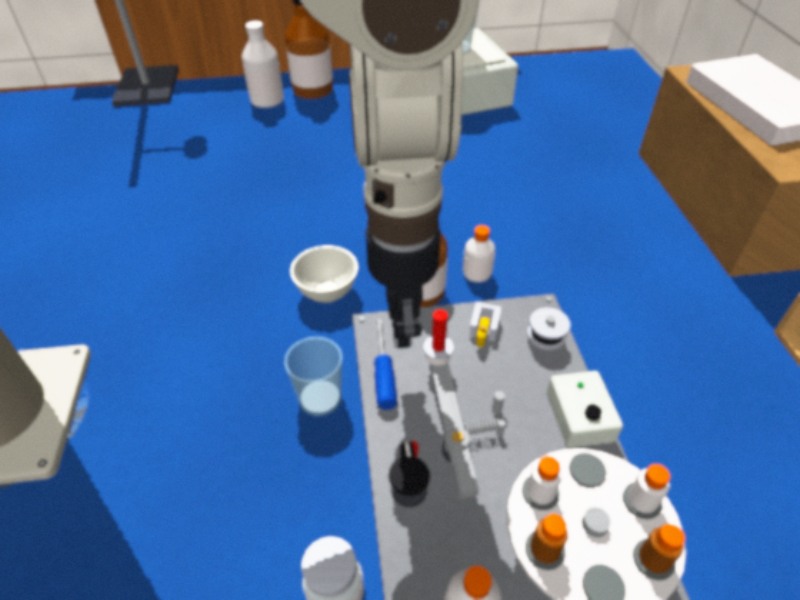

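The fingers hang level beside the post on its robot side: fingertips at (405,335), post at (440,330). Now touch, then push along the arc.

send_rows:
  increments:
    - [[-0.25,0,-0.05,0,0,0],[-0.25,0,0,0,0,0],[-0.12,0.02,0,0,0,0.3],[-0.12,0.02,0,0,0,0.3],[-0.12,0.02,0,0,0,0.3]]

```text
clock: 10.12
eef_pos: [0.5551, -0.0134, 0.0879]
tool_rot: [0.086, 0.996, -0.0, -0.001]
ft_force: [-5.0, -0.5, 5.2]
grip_width: 0.0
```

```bash
cat > st.py <<'E'
from workcell import *
from h import *
o=get_obs();R=Ro.from_quat(o["tool_rot"]).as_matrix();yaw=np.arctan2(R[1,0],R[0,0])%(2*np.pi);t=np.pi-yaw
n=-R[:2,0]/np.linalg.norm(R[:2,0]);piv=np.array([.5556,-.135])
# arm angle from contact with flat face: (post-tcp).n=.02, |post-piv|=.12
d=o["eef_pos"][:2]-piv; s=((d@n)+.02)/.12; a=np.arcsin(s)  # angle of post beyond e-direction
arm=t+a
post=piv+.12*np.array([np.sin(arm),np.cos(arm)])
print("tool turn",t.round(3),"arm est",arm.round(3),"lateral off",((o["eef_pos"][:2]-post)@np.array([-n[1],n[0]])).round(4),"pos",o["eef_pos"].round(4),"F",o["ft_force"].round(1),"T",o["ft_torque"].round(2),o["clock"])
E
python3 st.py
```

```text
tool turn 0.172 arm est 0.161 lateral off -0.0003 pos [ 0.5551 -0.0134  0.0879] F [-5.  -0.5  5.2] T [-0.02  1.01 -0.01] 10.125
```

Contact confirmed: -5 N along x, centred. Continue.

send_rows:
  increments:
    - [[-0.12,0.02,0,0,0,0.3],[-0.12,0.02,0,0,0,0.3],[-0.12,0.02,0,0,0,0.3],[-0.12,0.02,0,0,0,0.3]]

```text
clock: 10.62
eef_pos: [0.5777, -0.0148, 0.0878]
tool_rot: [0.19, 0.982, 0.0, -0.003]
ft_force: [-9.8, 2.1, 7.9]
grip_width: 0.0
```

```bash
python3 st.py
```

```text
tool turn 0.381 arm est 0.346 lateral off -0.0001 pos [ 0.5777 -0.0148  0.0878] F [-9.8  2.1  7.9] T [ 0.37  1.72 -0.01] 10.625
```

send_rows:
  increments:
    - [[-0.12,0.02,0,0,0,0.3],[-0.12,0.02,0,0,0,0.3],[0,0,0,0,0,0]]

```text
clock: 11.0
eef_pos: [0.5906, -0.0176, 0.0879]
tool_rot: [0.24, 0.971, 0.0, -0.002]
ft_force: [-7.3, 2.4, 6.5]
grip_width: -0.0003
```

```bash
python3 st.py
```

```text
tool turn 0.484 arm est 0.454 lateral off 0.0002 pos [ 0.5906 -0.0176  0.0879] F [-7.3  2.4  6.5] T [0.5  1.32 0.  ] 11.0
```

send_rows:
  increments:
    - [[-0.12,0.01,0,0,0,0.2],[-0.12,0.01,0,0,0,0.2],[0,0,0,0,0,0],[0,0,0,0,0,0]]

```text
clock: 11.5
eef_pos: [0.6012, -0.0218, 0.0879]
tool_rot: [0.273, 0.962, 0.001, -0.002]
ft_force: [-6.9, 4.7, 5.4]
grip_width: 0.0001
```

```bash
python3 st.py; python3 - <<'E'
from workcell import *
from h import *
c=camera("side");np.savez("side5.npz",**c)
cv2.imwrite("pics/side5.png",cv2.resize(c["color"][180:390,180:460,::-1],(800,600),interpolation=cv2.INTER_CUBIC))
c=camera("top");np.savez("top5.npz",**c)
cv2.imwrite("pics/top5.png",cv2.resize(c["color"][100:250,230:430,::-1],(800,600),interpolation=cv2.INTER_CUBIC))
E
```

```text
tool turn 0.553 arm est 0.547 lateral off 0.0003 pos [ 0.6012 -0.0218  0.0879] F [-6.9  4.7  5.4] T [0.71 1.32 0.09] 11.5
```

View pics/side5.png

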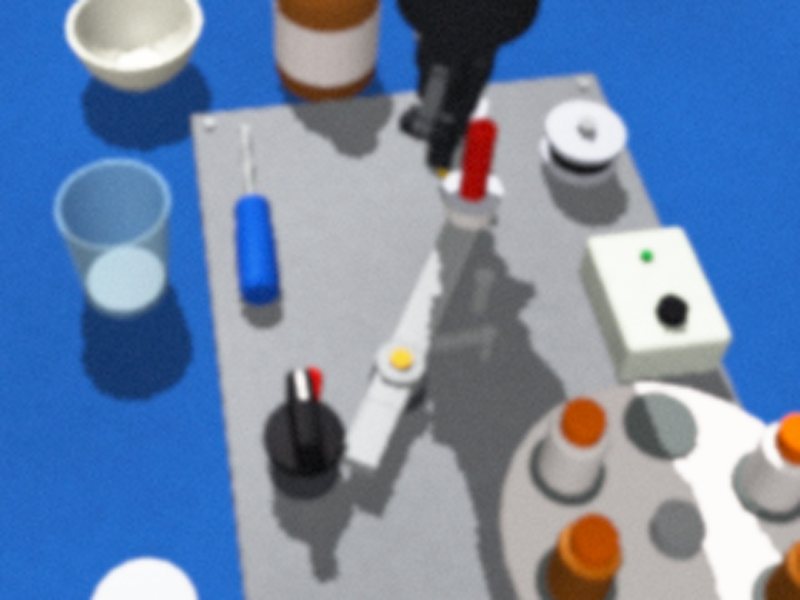

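View pics/top5.png

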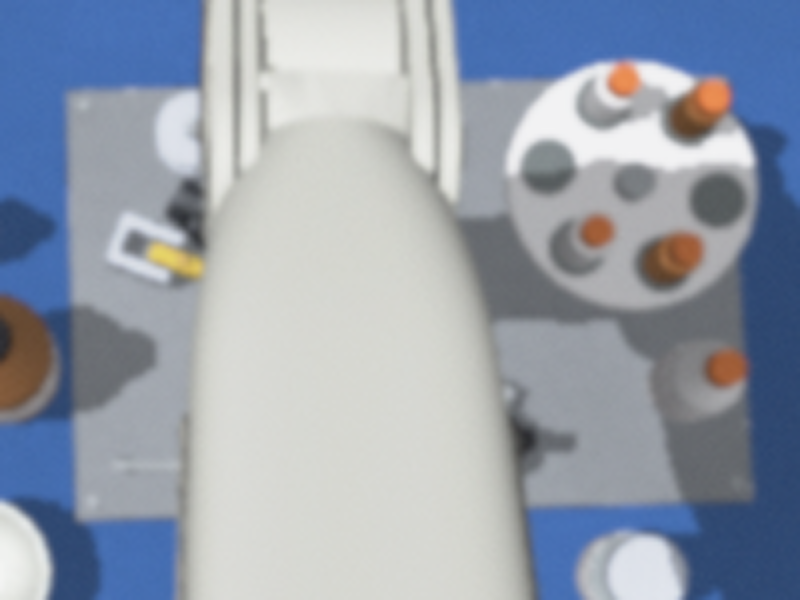

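The side view shows the fingers on the post at (480,160), the arm swung well over and the knob still across. Now the arm's angle from the post and tail.

```bash
python3 - <<'E'
from h import *
s=dict(np.load("side5.npz"));s0=dict(np.load("side0.npz"))
def redc(c,lo):
    h=cv2.cvtColor(c["color"],cv2.COLOR_RGB2HSV).astype(int);m=((h[...,0]<4)|(h[...,0]>176))&(h[...,1]>180)&(h[...,2]>90)
    k,l,st,ce=cv2.connectedComponentsWithStats(m.astype(np.uint8));i=[i for i in range(1,k) if st[i,4]>100 and st[i,1]<260 and abs(ce[i][0]-320)<60]
    i=max(i,key=lambda i:st[i,4]);v,u=np.where(l==i);top=v.min();b=v.max()
    return np.mean(u[v<=top+6]),top+3, np.mean(u[v>=b-6]),b-3,st[i]
a=redc(s0,0);b=redc(s,0);print(a,b)
P0=ray(s0,a[0],a[1],.118);P=ray(s,b[0],b[1],.118);Q0=ray(s0,a[2],a[3],.066);Q=ray(s,b[2],b[3],.066);piv=np.array([.5556,-.135])
print(P0,P,Q0,Q)
for A,B in((P0,P),(Q0,Q)):
    d=(B-A)[:2];print("chord",d,np.linalg.norm(d),"angle",2*np.arcsin(np.linalg.norm(d)/.24), "dir angle", np.arctan2(-d[1],d[0])*2)
    e=B[:2]-piv;print("direct",np.arctan2(e[0],e[1]))
E
```

```text
(np.float64(307.6885245901639), np.int64(220), np.float64(306.64285714285717), np.int64(241), array([303, 217,  10,  28, 216], dtype=int32)) (np.float64(347.625), np.int64(226), np.float64(345.1666666666667), np.int64(246), array([342, 223,  11,  27, 212], dtype=int32))
[ 0.55368017 -0.01305269  0.118     ] [ 0.61589247 -0.03505445  0.118     ] [ 0.55373119 -0.0150635   0.066     ] [ 0.617487   -0.03503202  0.066     ]
chord [ 0.0622123  -0.02200176] 0.0659882428439576 angle 0.5570775001862448 dir angle 0.6798562968222331
direct 0.5428081440435124
chord [ 0.06375581 -0.01996852] 0.06680977245564616 angle 0.564201661184537 dir angle 0.60705074423018
direct 0.5543224365211841
```

All estimates of the arm's angle lie between 0.54 and 0.56, past 0.49 and short of the 0.65 stop. The push is about 8.3 N, which matches the spring past the click. A short hold, then hand in.

send_rows:
  increments:
    - [[0,0,0,0,0,0],[0,0,0,0,0,0],[0,0,0,0,0,0],[0,0,0,0,0,0]]

```text
clock: 12.1
eef_pos: [0.6011, -0.0217, 0.0879]
tool_rot: [0.273, 0.962, 0.001, -0.002]
ft_force: [-7.0, 4.5, 4.8]
grip_width: 0.0001
```

```bash
python3 st.py; python3 -c "
from workcell import *
print(job_done())"
```

```text
tool turn 0.553 arm est 0.546 lateral off 0.0003 pos [ 0.6011 -0.0217  0.0879] F [-7.   4.5  4.8] T [0.74 1.33 0.02] 12.1
the job is handed in; nothing more can be done
None
```

I turned the clamp knob anticlockwise to its stop, then pushed the red post back with the shut fingers past the pawl's click. I handed the job in at about 12 s with the fingers still holding it.

- **Knob:** the turning moment jumped to 1.5 N m at the end of the turn. Both cameras then put the bar at 1.585 and 1.593 rad in world axes, which is the 1.57 stop after allowing for the unit's small yaw.
- **Arm:** the swing came out at 0.54–0.56 rad from both the camera and the fingers' position, past the 0.49 needed and short of the 0.65 stop. The rougher chord-direction check gave 0.61–0.68, which I set aside because it is sensitive to small pixel errors.
- **Hold:** the pose stayed steady over the last 0.5 s with about 8.3 N on the post, as expected past the click. The push peaked near 10 N on the way and eased after the click.
- **Not seen directly:** the pawl was mostly hidden in the last pictures, so the click is inferred from the angle and the force.
- **Bystanders:** the pictures show no sign that anything else moved, though I did not measure those objects again.

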